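# Set the sample tweezers to the marked gap on the gauge

## Robot

A 7-joint arm with a two-finger parallel gripper is mounted at the origin on the work surface. World frame = base frame: x ahead of the robot, y to its left, z up, the work surface at z = 0. Lengths are in mm, angles in rad, forces in N, time in s.
With the tool pointing down it reaches from about 400 to 875 mm from the base axis. Payload 4.4 kg.
Tool frame: the origin (TCP) lies at the very end of the fingers, on their centre line; the grasp point (between the pads) lies 19 mm behind it; z points along the fingers, y is the direction in which the jaws open and shut (so a half turn about z gives the same grasp; the last joint's range is limited). The gripper opens to 85 mm and grips with 20 to 120 N. Pads are 22 mm wide; open, the fingers measure 114 mm over their backs; the gripper's body (76 mm by 85 mm) begins 54 mm behind the grasp point. The pads swing forward as they close: fully open they stand 13 mm farther back than shut.
Start: joints at [1.167, 0.628, 0.038, 1.517, -0.027, 0.996, -0.02], TCP at [215.446, -613.271, 231.313] pointing down, gripper open.
Joint ranges: [-3.06, 3.06], [-0.37, 2.12], [-1.25, 1.32], [0.18, 2.47], [-1.1, 4.24], [0.23, 1.98], [-2.94, 2.94]. Speed limits (rad/s): [2.57, 2.57, 3.14, 3.14, 3.14, 3.14, 3.14].

## Interface

Orientations are given as [roll, pitch, yaw] about the fixed x, y, z axes, in that order (R = Rz(yaw) Ry(pitch) Rx(roll)).
In Python, from cell import read_state, get_image, calibration, finish_job gives the robot as it stands. The module is installed in compiled form; this text tells all that it offers.
- The arm moves only by the tool apply_moves, never from a script. Its argument "increments" is a list of rows, each an object of numbers: "tx", "ty", "tz": the shift along the world's x, y, z in m; "rx", "ry", "rz": the turn, a rotation vector about the world's x, y, z in units of 5 degrees (1.0 is 5 degrees); "claw": the finger opening in m, from 0 to 0.0854. In form: [{"tx": .., "ty": .., "tz": .., "rx": .., "ry": .., "rz": .., "claw": ..}, ...]. A call has 1 to 12 rows; each row is the pose to reach, as a shift and turn from the pose commanded when the call began; what a row does not reach only later rows make up. A row lasts 1/10 s, in which the tool goes at most 50 mm and 8.59 degrees, less where a joint would pass 70% of its speed; a pose out of reach is approached as far as the arm can. A call with a gripper value outside its range is refused whole. The fingers move at their own pace and stop on an object; the grip force is fixed at half the most. Time passes only in rows, so rows that repeat a pose let the fingers close. It gives the time, the measured TCP pose, the force and the opening at its end, in the units of the state.
- read_state(): the state, without advancing time (a new reading comes with each control period).
- get_image(name): name is "scene" or "top" or "wrist"; returns the picture (400x640x3 uint8, red, green, blue); there is no depth.
- calibration(name): a dict with "camera_matrix" (3x3 intrinsics, pixels), "origin" and "attitude" of the camera in the world. Camera axes: x right, y up, looking along -z (the intrinsics and any distortion apply to the point x, -y, -z); pixel columns grow to the right and rows downward; lengths in mm; the calibration is good to about 2 mm. A picture is of the moment at which its call begins: read the wrist's pose just before it. calibration takes no time and is no camera call; for the wrist camera it gives the pose at the moment of the call.
- finish_job(): hands the job in, once; it reports no verdict.
The state is a dict: "clock": time; "qpos": joint angles; "qd": joint speeds; "tau": joint torques, N m; "eef_pos": TCP position; "tool_rot": TCP orientation; "force": force on the tool from outside, world axes, zero at the start; "torque": the same for the moment, N m; "width": finger opening in mm.
Only numpy, scipy, OpenCV 4.12 (cv2) and the standard library are available. Lean on these libraries where they do the work, as an engineer would, in place of code of your own. Each camera call takes 0.05 s, during which the arm holds its last target. There are 200 camera calls.

## Task

Pick the sprung tweezers off their blue rest and, with the red tips still spread wider than the two yellow bands of the gap gauge, feed them in low over its black plate without touching it (tips 1 to 10 mm above it) until they nudge the white sprung stop. Then, with the tweezers level and the tips still resting lightly against the stop, under 5 N, squeeze until each tip is over its own yellow band, and finish while holding the tweezers in the air like that, with the gap kept steady. Never push on the gauge with 8 N or more, and leave the other things on the bench where they are.

Things in the scene. Friction and masses are not known exactly. Their poses are not given: they have to be found in the camera images.
- tweezers: Loose sprung tweezers, 182 mm long, 60 g, lying flat: black bow (28 x 28 mm) behind, two steel legs 12 mm high that spread to red tips 3 mm wide, 10 mm high. Origin on the mid line at the underside, below the grip point; x to the tips, y to the left leg, z up. The legs hinge in the bow 85 mm behind the origin and close symmetrically under a spring: 7 N on the pads to start, 13 N when shut; let go, they spring open
- grip (a point): Grip point: mid line of the tweezers between the two black finger pads, 6 mm above the underside. Pads 22 mm long, 12 mm high, on the outside of each leg; 38 mm over both with the legs open. The tips end 75 mm ahead of it. Pinching 1 mm narrower over the pads brings the tips 1.9 mm closer together. Pinch the legs in a little to carry them
- tip_left (a point): Front end of the left (y+) red tip, middle of its width, at its underside. The two tips are 38 mm apart, centre to centre, with the tweezers open, and about 3 mm when fully shut
- tip_right (a point): Front end of the right (y-) red tip, middle of its width, at its underside
- rest: Fixed blue tweezer rest, 190 x 60 mm. Origin on the bench about below the tweezers' grip point, axes along the tweezers. They lie on two blocks 30 mm high, one under the bow and one 40 to 70 mm ahead of the origin; between these only a 6 mm base plate, leaving room for fingers around the grip point. Lips 6 mm high stand left and right of the bow
- gauge: Fixed gap gauge. Origin on the bench in front of it; x is the direction in which tweezers are fed in, y left, z up. A black plate, top 40 mm above the bench, reaches from 50 to 150 mm ahead of the origin, 90 mm wide, with two yellow bands along x and the white stop across them
- plate_edge (a point): Middle of the black plate's near edge, at its top, 50 mm ahead of the gauge origin. The white sprung stop is a bar 70 mm wide across the bands, 1 to 14 mm above the plate's top, backed by a grey carriage. Its near face lies 30 to 50 mm beyond this edge; where is not told, it is to be seen or felt. It gives way along x at 0.4 N per mm from the first touch, for 12 mm, then it is solid
- band_left (a point): Left (y+) yellow band, 5 mm wide, running along the gauge's x: a point on its centre line, at the plate's top, 75 mm ahead of the gauge origin; axes as the gauge. The band lies 4.5 to 9.5 mm left of the gauge's mid line, fixed during the job
- band_right (a point): Right (y-) yellow band, 5 mm wide: a point on its centre line, at the plate's top, 75 mm ahead of the gauge origin; axes as the gauge. 4.5 to 9.5 mm right of the mid line, independently of the left one
- vial: bystander: amber glass vial with white cap, 26 mm across, 50 mm high; origin under its centre
- filter_ring: bystander: dark steel filter ring, 40 mm across, 10 mm high; origin under its centre
- cell_tray: bystander: white divided cell tray 90 x 130 x 30 mm; origin under its centre
- mirror_mount: bystander: black mirror mount on a 50 mm square foot, 85 mm high; origin under its centre
- driver: bystander: screwdriver lying on the bench; origin under its middle, handle towards its -x
- solvent: bystander: white bottle with blue cap, 54 mm across, 120 mm high; origin under its centre
- lens_cap: bystander: black lens cap, 44 mm across, 12 mm high; origin under its centre
- leg_left (a joint): How far the left leg is pressed in, rad: 0 open, 0.11 shut; the right leg always moves the same. The tips come 0.32 mm closer together for each 0.001 rad

How it is judged (in metres and radians):
On the way, in this order (a step that is already met when the one before it is completed fails the run):
1. the tweezers are lifted off the rest in the gripper (contact force between tweezers and the fingers above 2 N and contact force between tweezers and rest below 0.05 N and height (world z) of tweezers above 0.036 m), for 0.2 s.
2. the tips, spread wider than the bands, nudge the stop above the plate (z of tip_left in the frame of gauge between 0.041 and 0.05 m and z of tip_right in the frame of gauge between 0.041 and 0.05 m and x of each of tip_left, tip_right in the frame of gauge above 0.07 m and contact force between tweezers and gauge above 0.3 N and y of tip_left in the frame of band_left above 0.0025 m and y of tip_right in the frame of band_right below -0.0025 m), for 0.1 s.
At the end, for the whole second after the job is handed in: Tweezers pinched (over 2 N), off the rest, level within 0.15 rad, tip undersides 1 to 10 mm above the plate, touching the stop with 0.15 to 5 N, each red tip's centre within 2.7 mm of its own band's centre line, tweezers still (10 mm/s) and legs still (0.03 rad/s) (contact force between tweezers and the fingers above 2 N and contact force between tweezers and rest below 0.05 N and angle between tweezers's own z axis and vertical below 0.15 rad and z of tip_left in the frame of gauge between 0.041 and 0.05 m and z of tip_right in the frame of gauge between 0.041 and 0.05 m and x of each of tip_left, tip_right in the frame of gauge above 0.07 m and y of tip_left in the frame of band_left between -0.0027 and 0.0027 m and y of tip_right in the frame of band_right between -0.0027 and 0.0027 m and contact force between tweezers and gauge between 0.15 and 5 N and linear speed of tweezers below 0.01 m/s and velocity of joint leg_left between -0.03 and 0.03 rad/s); the arm keeps its last pose, push and grip.
It fails at once if the tweezers press on the gauge with 8 N or more (contact force between tweezers and gauge above 8 N).
It fails at once if the robot presses on the gauge with 8 N or more (contact force between the arm and gauge above 8 N).
It fails at once if a bystander is moved more than 20 mm (distance of any of vial, filter_ring, cell_tray, mirror_mount, driver, solvent, lens_cap from where it was at the start of the episode above 0.02 m).
It also fails if it takes over 48 s, if anything falls off the work surface, if the arm or the gripper's body presses on something with over 40 N, if the wrist force passes 120 N, or if a joint passes its speed limit or range.

## Working session

There is one attempt and no reset: what is moved stays moved. The work goes in short steps, Python scripts to look and compute and a tool call to move; the robot and the scene stay as the last step left them, time stands still between calls to the robot, and variables do not carry over. Pictures are saved under pics/ and viewed, about 8 in all and at most 12, crops included, and the job is handed in when it is done.

Besides the shell and the picture viewer there is one more tool, called in YAML: its name, and indented under it one key for each argument. apply_moves: Moves the arm, as the interface text tells. Its arguments: {"type":"object","properties":{"increments":{"type":"array"}},"required":["increments"]}

```bash
mkdir -p pics
cat > h.py <<'E'
import numpy as np, cv2
from cell import *
def snap(n,f):
    c=calibration(n); im=get_image(n); cv2.imwrite(f'pics/{f}.png',im[:,:,::-1]); return c,im
def ray(c,u,v):
    K=np.array(c['camera_matrix']);d=np.linalg.inv(K)@[u,v,1]
    return np.array(c['attitude'])@np.array([d[0],-d[1],-d[2]])
def p2w(c,u,v,z):
    o=np.array(c['origin'],float);d=ray(c,u,v);return o+d*(z-o[2])/d[2]
def w2p(c,P):
    q=np.array(c['attitude']).T@(np.array(P,float)-np.array(c['origin']));q=np.array([q[0],-q[1],-q[2]])
    q=np.array(c['camera_matrix'])@q;return q[:2]/q[2]
E
python3 - <<'E'
from h import *
np.set_printoptions(precision=4,suppress=True)
print(read_state())
for n in('top','scene'):
    c,im=snap(n,n+'0');print(n,c)
print(calibration('wrist'))
E
```

```text
{'clock': 0.0, 'qpos': array([ 1.1672,  0.6293,  0.0384,  1.5184, -0.027 ,  0.9963, -0.02  ]), 'qd': array([-0.0001, -0.0001, -0.0005,  0.0008, -0.0001, -0.0008,  0.0007]), 'tau': array([  0.0002, -56.3411,   1.226 , -19.3444,   0.0108,   0.0107,
         0.0001]), 'eef_pos': array([ 215.239 , -612.6616,  230.3901]), 'tool_rot': array([-3.1397,  0.    ,  0.3378]), 'force': array([-0.1697, -0.0446,  0.997 ]), 'torque': array([-0.0208,  0.0715, -0.0064]), 'width': 85.21164346979425}
top {'camera_matrix': array([[431.5752,   0.    , 325.5843],
       [  0.    , 431.5752, 205.109 ],
       [  0.    ,   0.    ,   1.    ]]), 'origin': array([ 338.6458,   20.34  , 1458.767 ]), 'attitude': array([ 0.1452, -0.0189, -1.5903])}
scene {'camera_matrix': array([[388.744 ,   0.    , 312.1807],
       [  0.    , 388.744 , 199.4015],
       [  0.    ,   0.    ,   1.    ]]), 'origin': array([ 936.898 , -478.7757,  889.6225]), 'attitude': array([0.6339, 0.0052, 0.6716])}
{'camera_matrix': array([[323.3006,   0.    , 319.1073],
       [  0.    , 323.3006, 202.7159],
       [  0.    ,   0.    ,   1.    ]]), 'origin': array([ 292.4605, -585.3521,  373.2094]), 'attitude': array([-0.3223,  0.0013, -1.2327])}
```

Attitude is roll-pitch-yaw; I'll fix the helper.

```bash
sed -i "s/np.array(c\['attitude'\])/Rm(c)/g" h.py
cat >> h.py <<'E'
from scipy.spatial.transform import Rotation as R
def Rm(c): return R.from_euler('xyz',c['attitude']).as_matrix()
E
python3 - <<'E'
from h import *
a=cv2.imread('pics/top0.png');cv2.imwrite('pics/top0b.png',cv2.resize(a,(800,500),interpolation=cv2.INTER_CUBIC))
E
```

```text
(no output)
```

View pics/top0.png

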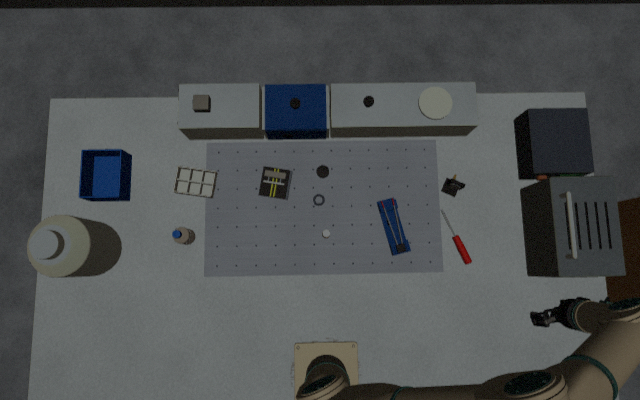

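The top view shows the gauge around (273,183) and the rest with tweezers around (393,227). I'll enlarge both.

Run:
```python
from h import *
a=cv2.imread('pics/top0.png')
f=lambda x0,y0:cv2.resize(a[y0:y0+70,x0:x0+50],None,fx=8,fy=8,interpolation=cv2.INTER_CUBIC)
cv2.imwrite('pics/c1.png',cv2.convertScaleAbs(np.hstack([f(248,150),f(370,192)]),alpha=1.5))
```

```text
(no output)
```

View pics/c1.png

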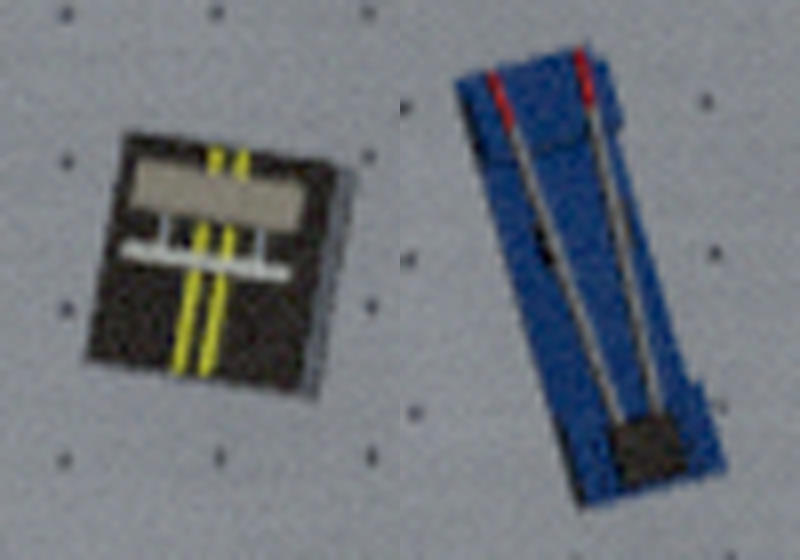

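Crop: gauge near edge (85,362)–(308,397), far corners (125,132),(338,165); bands' near ends at (180,373),(206,376), far ends (217,150),(243,152). Tips at (493,73),(580,48), bow back centre (650,487).

Run:
```python
from h import *
np.set_printoptions(precision=4,suppress=True)
c=calibration('top')
G=lambda u,v,z:p2w(c,248+(u-4)/8+.5-.5,150+(v-4)/8,z)
T=lambda u,v,z:p2w(c,370+(u-404)/8,192+(v-4)/8,z)
for n,p in dict(nl=(85,362),nr=(308,397),fl=(125,132),fr=(338,165),bln=(180,373),brn=(206,376),blf=(217,150),brf=(243,152)).items(): print(n,G(*p,40)[:2])
print('stop',G(122,253,54)[:2],G(290,275,54)[:2])
tl=T(493,73,40);tr=T(580,48,40);b=T(650,487,44)
m=(tl+tr)/2;d=m-b;print('tips',tl,tr,'mid',m,'bow',b,np.linalg.norm(d[:2]),np.linalg.norm(tl-tr),np.arctan2(d[1],d[0]))
u=d[:2]/np.linalg.norm(d[:2]);print('grip',m[:2]-75*u)
```

```text
nl [584.122  213.0844]
nr [567.871 120.658]
fl [681.7853 196.6448]
fr [666.2681 107.476 ]
bln [578.8453 173.7029]
brn [577.4055 162.924 ]
blf [673.4728 158.1297]
brf [672.45   147.2439]
stop [627.1693 196.0696] [616.8173 126.7804]
tips [ 557.5962 -196.1294   40.    ] [ 567.5588 -232.9617   40.    ] mid [ 562.5775 -214.5456   40.    ] bow [ 384.61 -253.36   44.  ] 182.15103240660346 38.15592201923193 0.21473605593952283
grip [ 489.3001 -230.5273]
```

apply_moves:
  increments:
    - {"tx": 0.03, "ty": 0.04, "tz": 0, "rz": -0.2}
    - {"tx": 0.06, "ty": 0.08, "tz": 0, "rz": -0.4}
    - {"tx": 0.09, "ty": 0.12, "tz": 0, "rz": -0.6}
    - {"tx": 0.115, "ty": 0.16, "tz": 0, "rz": -0.8}
    - {"tx": 0.14, "ty": 0.2, "tz": 0, "rz": -1.0}
    - {"tx": 0.17, "ty": 0.24, "tz": -0.01, "rz": -1.2}
    - {"tx": 0.2, "ty": 0.28, "tz": -0.02, "rz": -1.4}
    - {"tx": 0.23, "ty": 0.32, "tz": -0.04, "rz": -1.41}
    - {"tx": 0.26, "ty": 0.36, "tz": -0.06, "rz": -1.41}
    - {"tx": 0.274, "ty": 0.383, "tz": -0.08, "rz": -1.41}
    - {"tx": 0.274, "ty": 0.383, "tz": -0.08, "rz": -1.41}
    - {"tx": 0.274, "ty": 0.383, "tz": -0.08, "rz": -1.41}

```text
$.increments[0]: bad value
```

Run:
```python
from h import *
np.set_printoptions(precision=4,suppress=True)
s=read_state();print(s['clock'],s['eef_pos'],s['tool_rot'],s['force'])
c,im=snap('wrist','w1');np.save('w1.npy',c,allow_pickle=True);print(c)
```

```text
0.1 [ 215.245  -612.7322  230.4769] [-3.1399  0.      0.3378] [ 0.5355  0.3883 -0.5872]
{'camera_matrix': array([[323.3006,   0.    , 319.1073],
       [  0.    , 323.3006, 202.7159],
       [  0.    ,   0.    ,   1.    ]]), 'origin': array([ 292.4605, -585.3521,  373.2094]), 'attitude': array([-0.3223,  0.0013, -1.2327])}
```

View pics/w1.png

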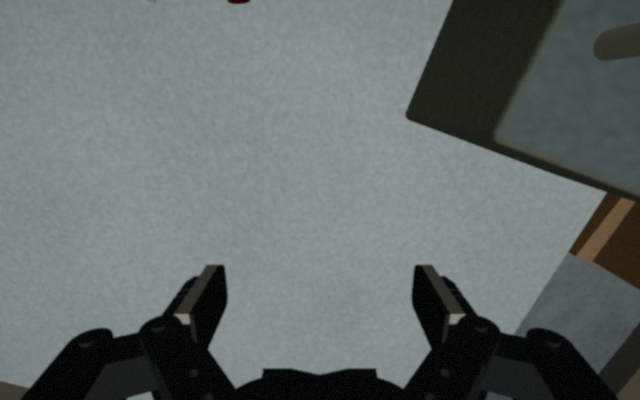

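The wrist view shows free bench ahead-left and a grey box to the right (corner at (410,115)). The rows were refused, so I'll give all keys.

apply_moves:
  increments:
    - {"tx": 0.01, "ty": 0.04, "tz": 0, "rx": 0, "ry": 0, "rz": -0.2, "claw": 0.085}
    - {"tx": 0.03, "ty": 0.08, "tz": 0, "rx": 0, "ry": 0, "rz": -0.4, "claw": 0.085}
    - {"tx": 0.06, "ty": 0.12, "tz": 0, "rx": 0, "ry": 0, "rz": -0.6, "claw": 0.085}
    - {"tx": 0.09, "ty": 0.16, "tz": 0, "rx": 0, "ry": 0, "rz": -0.8, "claw": 0.085}
    - {"tx": 0.12, "ty": 0.2, "tz": 0, "rx": 0, "ry": 0, "rz": -1.0, "claw": 0.085}
    - {"tx": 0.15, "ty": 0.24, "tz": -0.01, "rx": 0, "ry": 0, "rz": -1.2, "claw": 0.085}
    - {"tx": 0.18, "ty": 0.28, "tz": -0.02, "rx": 0, "ry": 0, "rz": -1.4, "claw": 0.085}
    - {"tx": 0.21, "ty": 0.32, "tz": -0.04, "rx": 0, "ry": 0, "rz": -1.41, "claw": 0.085}
    - {"tx": 0.24, "ty": 0.355, "tz": -0.06, "rx": 0, "ry": 0, "rz": -1.41, "claw": 0.085}
    - {"tx": 0.274, "ty": 0.383, "tz": -0.08, "rx": 0, "ry": 0, "rz": -1.41, "claw": 0.085}
    - {"tx": 0.274, "ty": 0.383, "tz": -0.08, "rx": 0, "ry": 0, "rz": -1.41, "claw": 0.085}
    - {"tx": 0.274, "ty": 0.383, "tz": -0.08, "rx": 0, "ry": 0, "rz": -1.41, "claw": 0.085}

```text
clock: 1.35
eef_pos: [489.9, -228.5, 150.3]
tool_rot: [-3.14, 0.001, 0.218]
force: [-1.3, 0.0, -0.0]
width: 85.0
```

Run:
```python
from h import *
np.set_printoptions(precision=4,suppress=True)
s=read_state();print(s['clock'],s['eef_pos'],s['tool_rot'],s['force'])
c,im=snap('wrist','w2');print(c)
```

```text
1.35 [ 489.9468 -228.5025  150.3303] [-3.1402  0.0013  0.2185] [-1.2832  0.0124 -0.0486]
{'camera_matrix': array([[323.3006,   0.    , 319.1073],
       [  0.    , 323.3006, 202.7159],
       [  0.    ,   0.    ,   1.    ]]), 'origin': array([ 569.9505, -210.3285,  292.943 ]), 'attitude': array([-0.3235,  0.0008, -1.352 ])}
```

View pics/w2.png

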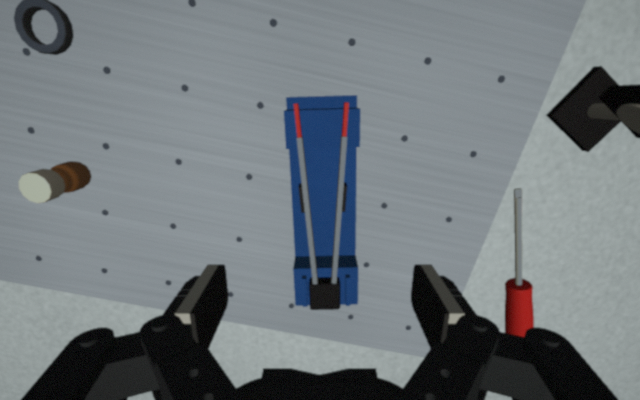

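The wrist view shows tips at (297,104),(347,103), pads at (302,198),(345,197), bow (324,281)–(325,308): well aligned.

Run:
```python
from h import *
np.set_printoptions(precision=4,suppress=True)
c=calibration('wrist')
tl=p2w(c,296.5,104,40);tr=p2w(c,347,103,40);b=p2w(c,324.5,281,44);b2=p2w(c,325,308,44)
m=(tl+tr)/2;print(tl,tr,m,b,b2,np.linalg.norm((tl-tr)[:2]))
pl=p2w(c,302,198,42);pr=p2w(c,345,197,42);print('pads',pl,pr,(pl+pr)/2,np.linalg.norm(pl-pr))
for q in(b,b2):
    d=m-q;print(np.arctan2(d[1],d[0]),np.linalg.norm(d[:2]))
d=m-b;u=d[:2]/np.linalg.norm(d[:2]);print('grip',m[:2]-75*u)
```

```text
[ 558.6661 -197.2768   40.    ] [ 567.4757 -234.1222   40.    ] [ 563.0709 -215.6995   40.    ] [ 416.8353 -250.6205   44.    ] [ 389.2922 -257.2789   44.    ] 37.883965433209546
pads [ 487.6102 -215.9133   42.    ] [ 495.9564 -250.0158   42.    ] [ 491.7833 -232.9646   42.    ] 35.108931394704975
0.23440932379276816 150.3473112284748
0.23485108846227412 178.68373182971274
grip [ 490.122  -233.1197]
```

apply_moves:
  increments:
    - {"tx": 0.0003, "ty": -0.0046, "tz": -0.03, "rx": 0, "ry": 0, "rz": 0.18, "claw": 0.085}
    - {"tx": 0.0003, "ty": -0.0046, "tz": -0.06, "rx": 0, "ry": 0, "rz": 0.18, "claw": 0.085}
    - {"tx": 0.0003, "ty": -0.0046, "tz": -0.09, "rx": 0, "ry": 0, "rz": 0.18, "claw": 0.085}
    - {"tx": 0.0003, "ty": -0.0046, "tz": -0.115, "rx": 0, "ry": 0, "rz": 0.18, "claw": 0.07}
    - {"tx": 0.0003, "ty": -0.0046, "tz": -0.13, "rx": 0, "ry": 0, "rz": 0.18, "claw": 0.06}
    - {"tx": 0.0003, "ty": -0.0046, "tz": -0.134, "rx": 0, "ry": 0, "rz": 0.18, "claw": 0.05}
    - {"tx": 0.0003, "ty": -0.0046, "tz": -0.134, "rx": 0, "ry": 0, "rz": 0.18, "claw": 0.05}
    - {"tx": 0.0003, "ty": -0.0046, "tz": -0.134, "rx": 0, "ry": 0, "rz": 0.18, "claw": 0.05}
    - {"tx": 0.0003, "ty": -0.0046, "tz": -0.134, "rx": 0, "ry": 0, "rz": 0.18, "claw": 0.05}

```text
clock: 2.3
eef_pos: [490.5, -235.3, 18.5]
tool_rot: [3.14, -0.002, 0.23]
force: [-0.1, 0.7, 0.6]
width: 49.9
```

Run:
```python
from h import *
np.set_printoptions(precision=4,suppress=True)
s=read_state();print(s['clock'],s['eef_pos'],s['tool_rot'],s['force'],s['width'])
c,im=snap('wrist','w3');print(c)
```

```text
2.3 [ 490.5138 -235.3417   18.5234] [ 3.1402 -0.0017  0.2304] [-0.1481  0.7256  0.5511] 49.87202646592527
{'camera_matrix': array([[323.3006,   0.    , 319.1073],
       [  0.    , 323.3006, 202.7159],
       [  0.    ,   0.    ,   1.    ]]), 'origin': array([ 569.7989, -215.9802,  161.3949]), 'attitude': array([-0.3205, -0.0019, -1.3402])}
```

View pics/w3.png

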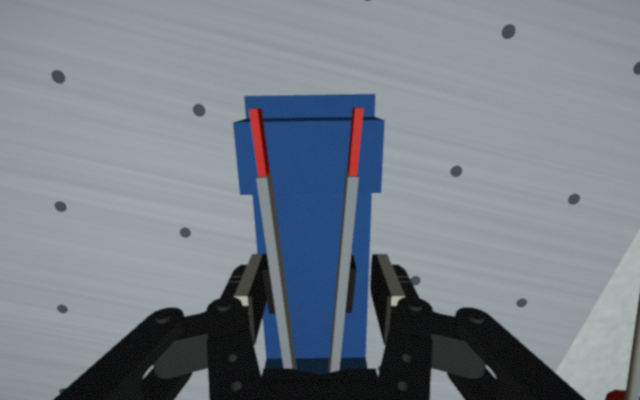

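The fingers straddle the pads, but sit ~3 mm to the right (left gap ~0 px, right gap ~17 px). I'll shift, lower 2 mm, and pinch.

apply_moves:
  increments:
    - {"tx": -0.0006, "ty": 0.0025, "tz": -0.002, "rx": 0, "ry": 0, "rz": 0.05, "claw": 0.05}
    - {"tx": -0.0006, "ty": 0.0025, "tz": -0.002, "rx": 0, "ry": 0, "rz": 0.05, "claw": 0.044}
    - {"tx": -0.0006, "ty": 0.0025, "tz": -0.002, "rx": 0, "ry": 0, "rz": 0.05, "claw": 0.04}
    - {"tx": -0.0006, "ty": 0.0025, "tz": -0.002, "rx": 0, "ry": 0, "rz": 0.05, "claw": 0.037}
    - {"tx": -0.0006, "ty": 0.0025, "tz": -0.002, "rx": 0, "ry": 0, "rz": 0.05, "claw": 0.035}
    - {"tx": -0.0006, "ty": 0.0025, "tz": -0.002, "rx": 0, "ry": 0, "rz": 0.05, "claw": 0.034}
    - {"tx": -0.0006, "ty": 0.0025, "tz": -0.002, "rx": 0, "ry": 0, "rz": 0.05, "claw": 0.034}
    - {"tx": -0.0006, "ty": 0.0025, "tz": -0.002, "rx": 0, "ry": 0, "rz": 0.05, "claw": 0.034}

```text
clock: 3.15
eef_pos: [489.5, -232.2, 15.9]
tool_rot: [3.141, -0.001, 0.235]
force: [-1.7, 1.0, 6.1]
width: 34.1
```

apply_moves:
  increments:
    - {"tx": 0, "ty": 0, "tz": 0.003, "rx": 0, "ry": 0, "rz": 0, "claw": 0.034}
    - {"tx": 0, "ty": 0, "tz": 0.007, "rx": 0, "ry": 0, "rz": 0, "claw": 0.034}
    - {"tx": 0, "ty": 0, "tz": 0.012, "rx": 0, "ry": 0, "rz": 0, "claw": 0.034}
    - {"tx": 0, "ty": 0, "tz": 0.02, "rx": 0, "ry": 0, "rz": 0, "claw": 0.034}
    - {"tx": 0, "ty": 0, "tz": 0.03, "rx": 0, "ry": 0, "rz": 0, "claw": 0.034}
    - {"tx": 0, "ty": 0, "tz": 0.045, "rx": 0, "ry": 0, "rz": 0, "claw": 0.034}
    - {"tx": 0, "ty": 0, "tz": 0.06, "rx": 0, "ry": 0, "rz": 0, "claw": 0.034}
    - {"tx": 0, "ty": 0, "tz": 0.075, "rx": 0, "ry": 0, "rz": 0, "claw": 0.034}
    - {"tx": 0, "ty": 0, "tz": 0.085, "rx": 0, "ry": 0, "rz": 0, "claw": 0.034}
    - {"tx": 0, "ty": 0, "tz": 0.085, "rx": 0, "ry": 0, "rz": 0, "claw": 0.034}
    - {"tx": 0, "ty": 0, "tz": 0.085, "rx": 0, "ry": 0, "rz": 0, "claw": 0.034}
    - {"tx": 0, "ty": 0, "tz": 0.085, "rx": 0, "ry": 0, "rz": 0, "claw": 0.034}

```text
clock: 4.35
eef_pos: [488.7, -232.2, 99.8]
tool_rot: [-3.141, 0.001, 0.235]
force: [-0.1, -1.0, -0.8]
width: 34.4
```

Run:
```python
from h import *
np.set_printoptions(precision=4,suppress=True)
s=read_state();print(s['clock'],s['eef_pos'],s['tool_rot'],s['force'],s['width'])
c,im=snap('wrist','w4');print(c)
```

```text
4.35 [ 488.6815 -232.1647   99.7614] [-3.1409  0.0009  0.2348] [-0.0549 -1.0069 -0.7554] 34.412725145554056
{'camera_matrix': array([[323.3006,   0.    , 319.1073],
       [  0.    , 323.3006, 202.7159],
       [  0.    ,   0.    ,   1.    ]]), 'origin': array([ 568.2961, -212.6054,  242.392 ]), 'attitude': array([-0.3232,  0.0002, -1.3356])}
```

View pics/w4.png

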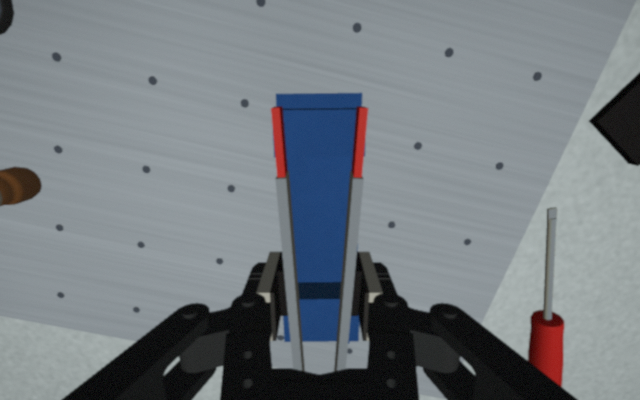

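Lifted and centred (tips at (277,108),(362,108), same rows as on the rest, so no slip). On to the gauge, staying high.

apply_moves:
  increments:
    - {"tx": 0, "ty": 0.015, "tz": 0, "rx": 0, "ry": 0, "rz": -0.2, "claw": 0.034}
    - {"tx": 0, "ty": 0.045, "tz": 0, "rx": 0, "ry": 0, "rz": -0.5, "claw": 0.034}
    - {"tx": 0, "ty": 0.085, "tz": 0, "rx": 0, "ry": 0, "rz": -0.9, "claw": 0.034}
    - {"tx": 0, "ty": 0.125, "tz": 0, "rx": 0, "ry": 0, "rz": -1.4, "claw": 0.034}
    - {"tx": 0, "ty": 0.165, "tz": 0, "rx": 0, "ry": 0, "rz": -1.9, "claw": 0.034}
    - {"tx": 0, "ty": 0.205, "tz": 0, "rx": 0, "ry": 0, "rz": -2.4, "claw": 0.034}
    - {"tx": 0, "ty": 0.245, "tz": 0, "rx": 0, "ry": 0, "rz": -2.9, "claw": 0.034}
    - {"tx": 0, "ty": 0.285, "tz": 0, "rx": 0, "ry": 0, "rz": -3.4, "claw": 0.034}
    - {"tx": 0, "ty": 0.325, "tz": 0, "rx": 0, "ry": 0, "rz": -3.9, "claw": 0.034}
    - {"tx": 0, "ty": 0.365, "tz": 0, "rx": 0, "ry": 0, "rz": -4.3, "claw": 0.034}
    - {"tx": 0, "ty": 0.395, "tz": 0, "rx": 0, "ry": 0, "rz": -4.6, "claw": 0.034}
    - {"tx": 0, "ty": 0.415, "tz": 0, "rx": 0, "ry": 0, "rz": -4.6, "claw": 0.034}

```text
clock: 5.6
eef_pos: [488.3, 185.9, 99.5]
tool_rot: [-3.141, 0.001, -0.163]
force: [0.4, 0.2, -1.0]
width: 34.2
```

apply_moves:
  increments:
    - {"tx": 0, "ty": 0, "tz": 0, "rx": 0, "ry": 0, "rz": 0, "claw": 0.034}
    - {"tx": 0, "ty": 0, "tz": -0.01, "rx": 0, "ry": 0, "rz": 0, "claw": 0.034}
    - {"tx": 0, "ty": 0, "tz": -0.025, "rx": 0, "ry": 0, "rz": 0, "claw": 0.034}
    - {"tx": 0, "ty": 0, "tz": -0.03, "rx": 0, "ry": 0, "rz": 0, "claw": 0.034}
    - {"tx": 0, "ty": 0, "tz": -0.03, "rx": 0, "ry": 0, "rz": 0, "claw": 0.034}
    - {"tx": 0, "ty": 0, "tz": -0.03, "rx": 0, "ry": 0, "rz": 0, "claw": 0.034}
    - {"tx": 0, "ty": 0, "tz": -0.03, "rx": 0, "ry": 0, "rz": 0, "claw": 0.034}

```text
clock: 6.3
eef_pos: [489.6, 182.2, 70.7]
tool_rot: [-3.141, -0.001, -0.167]
force: [0.1, -0.2, -1.0]
width: 34.2
```

Run:
```python
from h import *
np.set_printoptions(precision=4,suppress=True)
s=read_state();print(s['clock'],s['eef_pos'],s['tool_rot'],s['force'],s['width'])
c,im=snap('wrist','w5');print(c)
cv2.imwrite('pics/w5c.png',cv2.resize(im[40:200,200:420,::-1],None,fx=3.6,fy=3.6,interpolation=cv2.INTER_CUBIC))
```

```text
6.3 [489.5862 182.172   70.7129] [-3.1414 -0.0007 -0.1675] [ 0.084  -0.1998 -0.9792] 34.1581452215551
{'camera_matrix': array([[323.3006,   0.    , 319.1073],
       [  0.    , 323.3006, 202.7159],
       [  0.    ,   0.    ,   1.    ]]), 'origin': array([570.0356, 169.3929, 213.4824]), 'attitude': array([-0.3212, -0.0007, -1.7379])}
```

View pics/w5c.png

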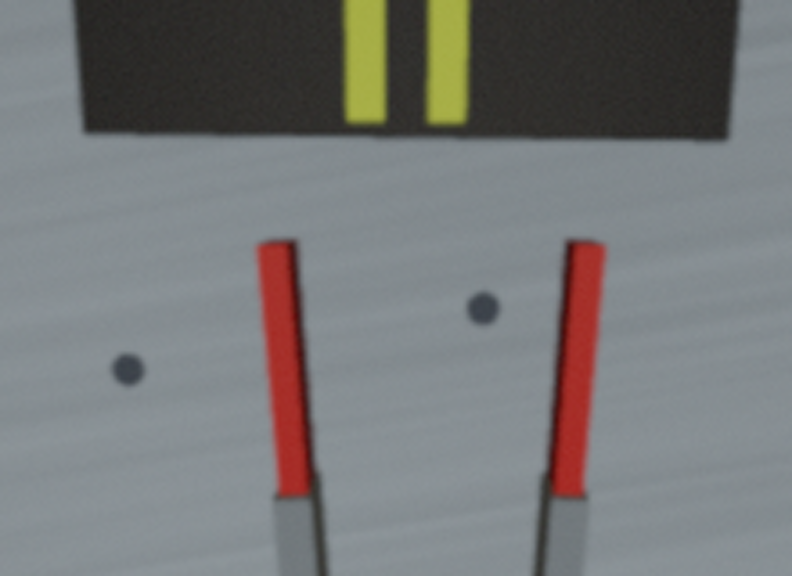

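Crop: plate near corners (84,132),(728,139); band near ends (366,122),(448,123); tips' front tops (276,243),(588,245). Compute offsets in the gauge frame.

Run:
```python
from h import *
np.set_printoptions(precision=4,suppress=True)
c=calibration('wrist');im=cv2.imread('pics/w5.png').astype(int)
P=lambda u,v,z:p2w(c,200+(u-1.3)/3.6,40+(v-1.3)/3.6,z)
yel=(im[:,:,2]>120)&(im[:,:,1]>120)&(im[:,:,0]<110)
L=[];Rr=[]
for r in range(0,74):
    xs=np.where(yel[r])[0]
    if len(xs)<8: continue
    k=np.argmax(np.diff(xs));a,b=xs[:k+1],xs[k+1:]
    if 6<len(a)<16 and 6<len(b)<16:
        L.append(p2w(c,a.mean(),r,40)[:2]);Rr.append(p2w(c,b.mean(),r,40)[:2])
L=np.array(L);Rr=np.array(Rr);print(len(L),L[0],L[-1])
for Q in(L,Rr):
    p=np.polyfit(Q[:,0],Q[:,1],1);print('band yaw',np.arctan(p[0]))
yaw=np.mean([np.arctan(np.polyfit(Q[:,0],Q[:,1],1)[0]) for Q in(L,Rr)])
g=np.array([np.cos(yaw),np.sin(yaw)]);n=np.array([-g[1],g[0]])
A,B=P(84,132,40)[:2],P(728,139,40)[:2];E=(A+B)/2
print('edge',A,B,np.linalg.norm(A-B),E,'edge yaw',np.arctan2(-(A-B)[0],(A-B)[1]))
f=lambda q:np.array([(q-E)@g,(q-E)@n])
print('L',f(L.mean(0)),'R',f(Rr.mean(0)))
z=read_state()['eef_pos'][2]+24
for uv in((276,243),(588,245)): print('tip',f(P(*uv,z)[:2]))
s=read_state();print('tcp',f(s['eef_pos'][:2]),yaw)
# white stop: colours along band column
for r in range(0,60,3): print(r,im[r,290],end=' ')
```

```text
74 [613.1669 171.3173] [581.8514 176.6851]
band yaw -0.17804576748958523
band yaw -0.17070548753108408
edge [586.8225 215.4816] [571.0458 127.2463] 89.63460194073778 [578.9341 171.364 ] edge yaw -0.17693342375760593
L [18.1724  5.6238] R [18.2579 -5.5575]
tip [-12.6007  11.7203]
tip [-12.5583 -18.8443]
tcp [-89.9256  -4.6183] -0.17437562751033464
0 [42 44 46] 3 [40 43 44] 6 [39 40 43] 9 [42 45 47] 12 [40 42 43] 15 [43 45 46] 18 [42 44 46] 21 [43 46 48] 24 [43 43 43] 27 [44 44 45] 30 [43 46 46] 33 [40 44 46] 36 [41 45 45] 39 [44 46 48] 42 [43 47 48] 45 [44 47 47] 48 [44 48 48] 51 [44 46 47] 54 [40 45 47] 57 [43 47 48]
```

apply_moves:
  increments:
    - {"tx": 0.0007, "ty": 0.0041, "tz": 0, "rx": 0, "ry": 0, "rz": -0.09, "claw": 0.034}
    - {"tx": 0.0007, "ty": 0.0041, "tz": -0.01, "rx": 0, "ry": 0, "rz": -0.09, "claw": 0.034}
    - {"tx": 0.0007, "ty": 0.0041, "tz": -0.02, "rx": 0, "ry": 0, "rz": -0.09, "claw": 0.034}
    - {"tx": 0.0007, "ty": 0.0041, "tz": -0.03, "rx": 0, "ry": 0, "rz": -0.09, "claw": 0.034}
    - {"tx": 0.0007, "ty": 0.0041, "tz": -0.037, "rx": 0, "ry": 0, "rz": -0.09, "claw": 0.034}
    - {"tx": 0.0007, "ty": 0.0041, "tz": -0.04, "rx": 0, "ry": 0, "rz": -0.09, "claw": 0.034}
    - {"tx": 0.0007, "ty": 0.0041, "tz": -0.04, "rx": 0, "ry": 0, "rz": -0.09, "claw": 0.034}
    - {"tx": 0.0007, "ty": 0.0041, "tz": -0.04, "rx": 0, "ry": 0, "rz": -0.09, "claw": 0.034}
    - {"tx": 0.0007, "ty": 0.0041, "tz": -0.04, "rx": 0, "ry": 0, "rz": -0.09, "claw": 0.034}

```text
clock: 7.25
eef_pos: [490.1, 186.8, 30.6]
tool_rot: [-3.141, -0.001, -0.175]
force: [0.2, -0.3, -0.7]
width: 34.1
```

Run:
```python
from h import *
np.set_printoptions(precision=4,suppress=True)
s=read_state();print(s['clock'],s['eef_pos'],s['tool_rot'],s['force'],s['width'])
c,im=snap('wrist','w6');print(c)
cv2.imwrite('pics/w6c.png',cv2.resize(im[0:200,180:460,::-1],None,fx=2.8,fy=2.8,interpolation=cv2.INTER_CUBIC))
```

```text
7.25 [490.1391 186.8047  30.6361] [-3.1412 -0.0007 -0.1745] [ 0.2444 -0.3189 -0.7192] 34.127471255088395
{'camera_matrix': array([[323.3006,   0.    , 319.1073],
       [  0.    , 323.3006, 202.7159],
       [  0.    ,   0.    ,   1.    ]]), 'origin': array([570.5084, 173.4069, 173.4082]), 'attitude': array([-0.3213, -0.0007, -1.745 ])}
```

View pics/w6c.png

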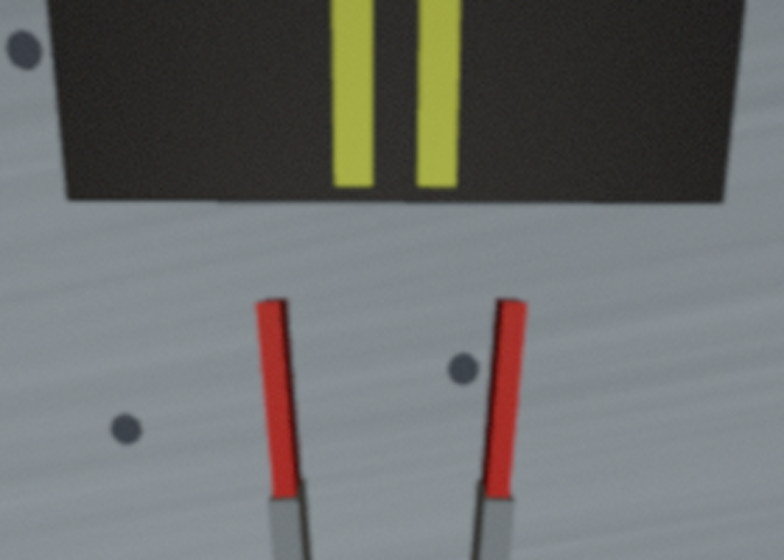

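Lined up: tips' centre 391.5 vs bands' centre 395.5 (≈0.6 mm left), bands parallel to the tool. Correct and feed in to ~25 mm past the edge.

apply_moves:
  increments:
    - {"tx": 0, "ty": -0.0006, "tz": 0.0005, "rx": 0, "ry": 0, "rz": 0, "claw": 0.034}
    - {"tx": 0.006, "ty": -0.0017, "tz": 0.0005, "rx": 0, "ry": 0, "rz": 0, "claw": 0.034}
    - {"tx": 0.014, "ty": -0.0031, "tz": 0.0005, "rx": 0, "ry": 0, "rz": 0, "claw": 0.034}
    - {"tx": 0.022, "ty": -0.0045, "tz": 0.0005, "rx": 0, "ry": 0, "rz": 0, "claw": 0.034}
    - {"tx": 0.029, "ty": -0.0057, "tz": 0.0005, "rx": 0, "ry": 0, "rz": 0, "claw": 0.034}
    - {"tx": 0.034, "ty": -0.0066, "tz": 0.0005, "rx": 0, "ry": 0, "rz": 0, "claw": 0.034}
    - {"tx": 0.0373, "ty": -0.0072, "tz": 0.0005, "rx": 0, "ry": 0, "rz": 0, "claw": 0.034}
    - {"tx": 0.0373, "ty": -0.0072, "tz": 0.0005, "rx": 0, "ry": 0, "rz": 0, "claw": 0.034}
    - {"tx": 0.0373, "ty": -0.0072, "tz": 0.0005, "rx": 0, "ry": 0, "rz": 0, "claw": 0.034}
    - {"tx": 0.0373, "ty": -0.0072, "tz": 0.0005, "rx": 0, "ry": 0, "rz": 0, "claw": 0.034}

```text
clock: 8.3
eef_pos: [526.7, 179.7, 30.8]
tool_rot: [3.142, 0.001, -0.174]
force: [0.2, -0.4, -1.5]
width: 34.3
```

Run:
```python
from h import *
np.set_printoptions(precision=4,suppress=True)
s=read_state();print(s['clock'],s['eef_pos'],s['tool_rot'],s['force'],s['width'])
c,im=snap('wrist','w7');print(c)
cv2.imwrite('pics/w7c.png',cv2.resize(im[0:200,180:460,::-1],None,fx=2.8,fy=2.8,interpolation=cv2.INTER_CUBIC))
```

```text
8.3 [526.6792 179.6559  30.7649] [ 3.1415  0.0006 -0.1742] [ 0.2207 -0.3734 -1.5444] 34.25092757295396
{'camera_matrix': array([[323.3006,   0.    , 319.1073],
       [  0.    , 323.3006, 202.7159],
       [  0.    ,   0.    ,   1.    ]]), 'origin': array([607.2289, 166.3236, 173.4283]), 'attitude': array([-0.3225, -0.0011, -1.7447])}
```

View pics/w7c.png

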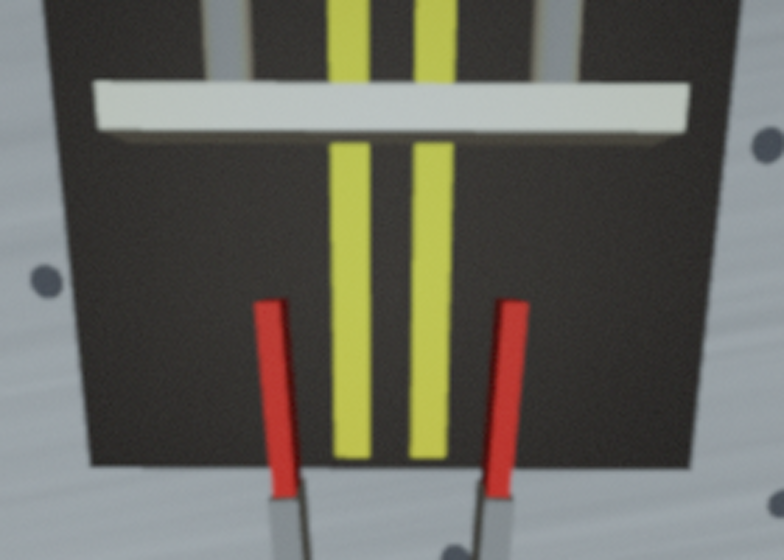

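Stop's near top edge is at v=132, tips' front at v=301; tips' centre 392 vs bands' 391 – centred.

Run:
```python
from h import *
np.set_printoptions(precision=4,suppress=True)
c=calibration('wrist')
P=lambda u,v,z:p2w(c,180+(u-.9)/2.8,(v-.9)/2.8,z)
yaw=-.1745;g=np.array([np.cos(yaw),np.sin(yaw)]);n=np.array([-g[1],g[0]])
E=(P(91,466,40)+P(690,468,40))[:2]/2
f=lambda q:np.array([(q[:2]-E)@g,(q[:2]-E)@n])
print('stop',f(P(97,132,54)),f(P(688,134,54)),'tips',f(P(270,301,54.8)),f(P(513,301,54.8)))
print('bands n',[f(P(u,v,40)) for u,v in((351,200),(433,200),(352,457),(429,457))])
```

```text
stop [43.7663 35.2392] [ 43.6032 -35.6084] tips [24.378  15.2215] [ 24.3964 -15.3462]
bands n [array([37.1263,  5.4618]), array([37.1342, -5.759 ]), array([1.515 , 5.7809]), array([ 1.5198, -5.7156])]
```

apply_moves:
  increments:
    - {"tx": 0.005, "ty": -0.0009, "tz": 0, "rx": 0, "ry": 0, "rz": 0, "claw": 0.034}
    - {"tx": 0.01, "ty": -0.0018, "tz": 0, "rx": 0, "ry": 0, "rz": 0, "claw": 0.034}
    - {"tx": 0.014, "ty": -0.0025, "tz": 0, "rx": 0, "ry": 0, "rz": 0, "claw": 0.034}
    - {"tx": 0.017, "ty": -0.003, "tz": 0, "rx": 0, "ry": 0, "rz": 0, "claw": 0.034}
    - {"tx": 0.019, "ty": -0.0033, "tz": 0, "rx": 0, "ry": 0, "rz": 0, "claw": 0.034}
    - {"tx": 0.0205, "ty": -0.0036, "tz": 0, "rx": 0, "ry": 0, "rz": 0, "claw": 0.034}
    - {"tx": 0.0215, "ty": -0.0038, "tz": 0, "rx": 0, "ry": 0, "rz": 0, "claw": 0.034}
    - {"tx": 0.0225, "ty": -0.004, "tz": 0, "rx": 0, "ry": 0, "rz": 0, "claw": 0.034}
    - {"tx": 0.0236, "ty": -0.0042, "tz": 0, "rx": 0, "ry": 0, "rz": 0, "claw": 0.034}
    - {"tx": 0.0236, "ty": -0.0042, "tz": 0, "rx": 0, "ry": 0, "rz": 0, "claw": 0.034}
    - {"tx": 0.0236, "ty": -0.0042, "tz": 0, "rx": 0, "ry": 0, "rz": 0, "claw": 0.034}
    - {"tx": 0.0236, "ty": -0.0042, "tz": 0, "rx": 0, "ry": 0, "rz": 0, "claw": 0.034}

```text
clock: 9.55
eef_pos: [550.4, 175.4, 30.8]
tool_rot: [3.141, 0.0, -0.174]
force: [-1.8, 0.1, -0.7]
width: 34.1
```

Run:
```python
from h import *
np.set_printoptions(precision=4,suppress=True)
s=read_state();print(s['clock'],s['eef_pos'],s['tool_rot'],s['force'],s['width'])
c,im=snap('wrist','w8');print(c)
cv2.imwrite('pics/w8c.png',cv2.resize(im[0:200,180:460,::-1],None,fx=2.8,fy=2.8,interpolation=cv2.INTER_CUBIC))
```

```text
9.55 [550.4349 175.355   30.7527] [ 3.1414  0.0005 -0.1744] [-1.7811  0.1089 -0.6804] 34.116273253269256
{'camera_matrix': array([[323.3006,   0.    , 319.1073],
       [  0.    , 323.3006, 202.7159],
       [  0.    ,   0.    ,   1.    ]]), 'origin': array([630.9575, 162.0346, 173.4299]), 'attitude': array([-0.3225, -0.0011, -1.7449])}
```

View pics/w8c.png

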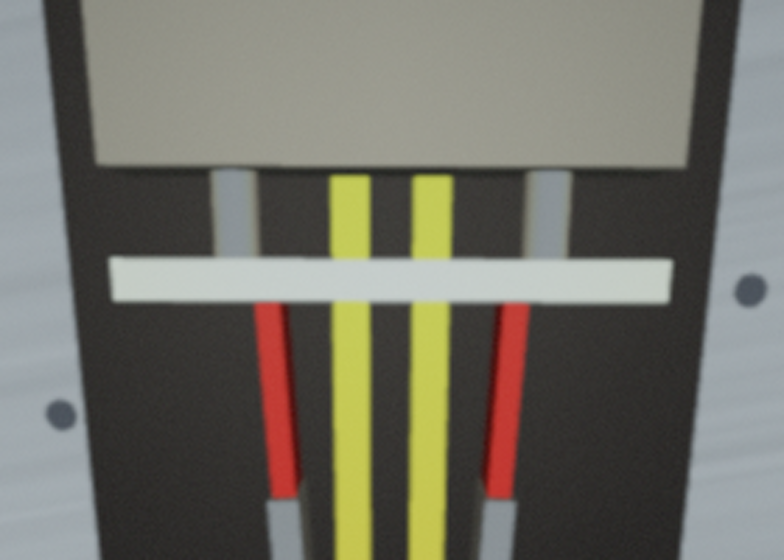

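Tips rest on the stop (≈2 N), centred (392 vs 391), spread 30.7 mm. Now squeeze to ≈11.3 mm spread (opening ≈24 mm), rising ~1.5 mm to offset the fingers' swing.

apply_moves:
  increments:
    - {"tx": 0, "ty": 0, "tz": 0.0002, "rx": 0, "ry": 0, "rz": 0, "claw": 0.033}
    - {"tx": 0, "ty": 0, "tz": 0.0004, "rx": 0, "ry": 0, "rz": 0, "claw": 0.032}
    - {"tx": 0, "ty": 0, "tz": 0.0006, "rx": 0, "ry": 0, "rz": 0, "claw": 0.031}
    - {"tx": 0, "ty": 0, "tz": 0.0008, "rx": 0, "ry": 0, "rz": 0, "claw": 0.03}
    - {"tx": 0, "ty": 0, "tz": 0.001, "rx": 0, "ry": 0, "rz": 0, "claw": 0.029}
    - {"tx": 0, "ty": 0, "tz": 0.0012, "rx": 0, "ry": 0, "rz": 0, "claw": 0.028}
    - {"tx": 0, "ty": 0, "tz": 0.0014, "rx": 0, "ry": 0, "rz": 0, "claw": 0.027}
    - {"tx": 0, "ty": 0, "tz": 0.0015, "rx": 0, "ry": 0, "rz": 0, "claw": 0.026}
    - {"tx": 0, "ty": 0, "tz": 0.0015, "rx": 0, "ry": 0, "rz": 0, "claw": 0.025}
    - {"tx": 0, "ty": 0, "tz": 0.0015, "rx": 0, "ry": 0, "rz": 0, "claw": 0.024}
    - {"tx": 0, "ty": 0, "tz": 0.0015, "rx": 0, "ry": 0, "rz": 0, "claw": 0.024}
    - {"tx": 0, "ty": 0, "tz": 0.0015, "rx": 0, "ry": 0, "rz": 0, "claw": 0.024}

```text
clock: 10.8
eef_pos: [550.8, 175.3, 32.3]
tool_rot: [3.142, -0.0, -0.175]
force: [-2.3, -0.4, -0.1]
width: 24.1
```

Run:
```python
from h import *
np.set_printoptions(precision=4,suppress=True)
s=read_state();print(s['clock'],s['eef_pos'],s['tool_rot'],s['force'],s['width'])
c,im=snap('wrist','w9');print(c)
cv2.imwrite('pics/w9c.png',cv2.resize(im[40:200,210:430,::-1],None,fx=3.6,fy=3.6,interpolation=cv2.INTER_CUBIC))
```

```text
10.8 [550.7641 175.3209  32.3169] [ 3.1416 -0.0001 -0.1745] [-2.3037 -0.3505 -0.0514] 24.09201144383178
{'camera_matrix': array([[323.3006,   0.    , 319.1073],
       [  0.    , 323.3006, 202.7159],
       [  0.    ,   0.    ,   1.    ]]), 'origin': array([631.2141, 161.9624, 175.0408]), 'attitude': array([-0.3219, -0.001 , -1.745 ])}
```

View pics/w9c.png

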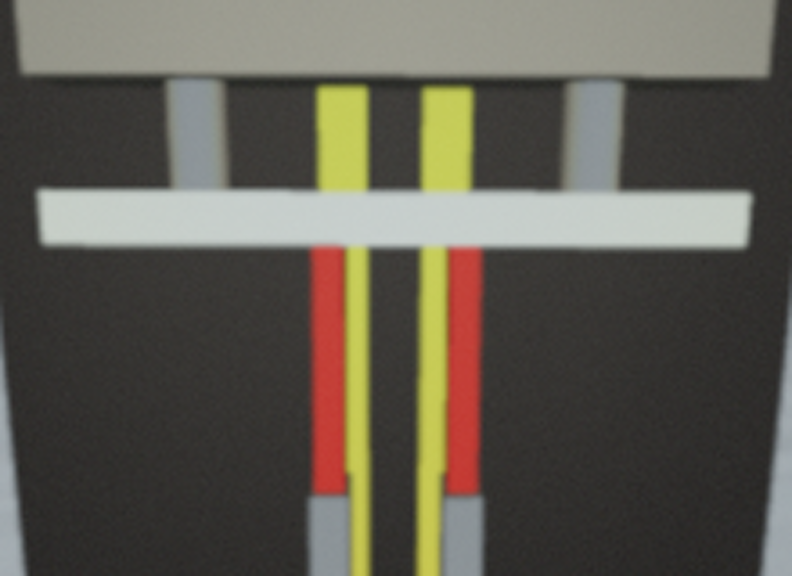

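Tips at row 247: 328.5 and 465.5, bands 344.5 and 445.5; allowing for height, the tips are ~1.0 mm and ~1.3 mm outside their band centres. Squeeze 1.2 mm more.

apply_moves:
  increments:
    - {"tx": 0, "ty": 0, "tz": 0, "rx": 0, "ry": 0, "rz": 0, "claw": 0.0236}
    - {"tx": 0, "ty": 0, "tz": 0, "rx": 0, "ry": 0, "rz": 0, "claw": 0.0232}
    - {"tx": 0, "ty": 0, "tz": 0, "rx": 0, "ry": 0, "rz": 0, "claw": 0.0228}
    - {"tx": 0, "ty": 0, "tz": 0, "rx": 0, "ry": 0, "rz": 0, "claw": 0.0228}
    - {"tx": 0, "ty": 0, "tz": 0, "rx": 0, "ry": 0, "rz": 0, "claw": 0.0228}
    - {"tx": 0, "ty": 0, "tz": 0, "rx": 0, "ry": 0, "rz": 0, "claw": 0.0228}
    - {"tx": 0, "ty": 0, "tz": 0, "rx": 0, "ry": 0, "rz": 0, "claw": 0.0228}
    - {"tx": 0, "ty": 0, "tz": 0, "rx": 0, "ry": 0, "rz": 0, "claw": 0.0228}
    - {"tx": 0, "ty": 0, "tz": 0, "rx": 0, "ry": 0, "rz": 0, "claw": 0.0228}
    - {"tx": 0, "ty": 0, "tz": 0, "rx": 0, "ry": 0, "rz": 0, "claw": 0.0228}

```text
clock: 11.85
eef_pos: [550.8, 175.4, 32.3]
tool_rot: [-3.142, -0.0, -0.174]
force: [-1.8, 0.0, -0.7]
width: 23.5
```

Run:
```python
from h import *
np.set_printoptions(precision=4,suppress=True)
s=read_state();print(s['clock'],s['eef_pos'],s['tool_rot'],s['force'],s['width'],abs(s['qd']).max())
c,im=snap('wrist','w10')
cv2.imwrite('pics/w10c.png',cv2.resize(im[40:200,210:430,::-1],None,fx=3.6,fy=3.6,interpolation=cv2.INTER_CUBIC))
```

```text
11.85 [550.7696 175.3887  32.3201] [-3.1415 -0.0001 -0.1744] [-1.8249  0.0302 -0.6814] 23.457539681008342 0.0014306469474071456
```

View pics/w10c.png

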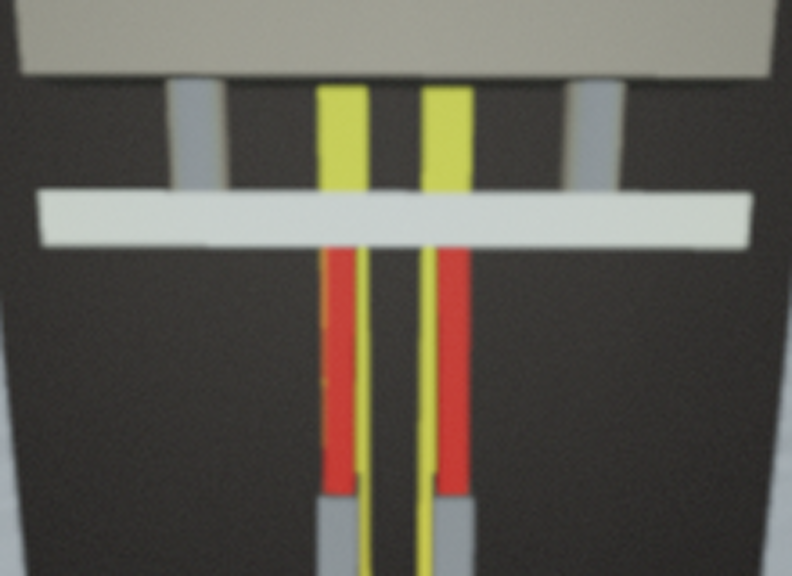

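Tips now centred at 340 and 454, i.e. −5.2/+6.0 mm against bands −5.3/+5.8 mm. The push is ≈1.8 N and everything is still. Handing in.

```bash
python3 -c "
from cell import *
print(finish_job()); s=read_state(); print(s['clock'],s['eef_pos'],s['force'],s['width'])"
```

```text
the job is handed in; nothing more can be done
None
the job is handed in; nothing more can be done
```

I picked the tweezers off the rest and fed them in over the plate with the tips about 31 mm apart. They pressed the sprung stop at roughly 2 N, and I then squeezed them onto the bands. The job is handed in with the tweezers held there, at about 12 s on the clock. The hand-in gave no verdict.

- **Tips over bands:** in the last picture each tip is within about 0.2 mm of its band's centre line (2.7 mm allowed).
- **Push on the stop:** the last force reading was about 1.8 N. The sensor noise is around 1 N.
- **Height and level:** I estimate the tip undersides at 44–45 mm, so 4–5 mm above the plate, from the moves commanded and the image scale. This was not measured directly. The tool reads level, and the tips kept the same image rows from the rest until they reached the stop, so there was no sign of slip or tilt.
- **Stillness:** joint speeds were under 0.002 rad/s at the last reading.
- **Bystanders:** nothing was seen touched along the way, but I took no final picture of them.

Two things did not go cleanly:
- The first move call was refused because the rows lacked keys.
- The last opening read 23.5 mm against 22.8 mm commanded. I put this down to sensor noise and relied on the picture for the final gap.

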